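# Assemble a sign spot lamp and hold its bayonet collar home

## Robot

A 6-joint arm with a two-finger parallel gripper is mounted at the origin on a cart in front of the work surface, level with it; the furniture and walls round the work are solid. World frame = base frame: x ahead of the robot, y to its left, z up, the work surface at z = 0. Lengths are in m, angles in degrees, forces in N, time in s.
With the tool pointing down it reaches from about 0.25 to 0.725 m from the base axis. Payload 9.7 kg.
Tool frame: the origin (TCP) lies midway between the tips of the shut fingers; the grasp point (between the pads) lies 19 mm behind it (grip_point_offset is the distance from the TCP to the grasp point, in m); y points along the fingers, z is the direction in which the jaws open and shut, and the axes are right-handed (so a half turn about y gives the same grasp; the last joint's range is limited). The gripper opens to 85 mm and grips with 20 to 120 N. Pads are 22 mm wide; open, the fingers measure 114 mm over their backs; the gripper's body (76 mm by 85 mm) begins 54 mm behind the grasp point. The pads swing forward as they close: fully open they stand 13 mm farther back than shut.
Start: joints at [66.692, 4.979, 10.078, 95.1, 0, 90], TCP at [0.218, 0.505, 0.231] pointing down, gripper open.
Joint ranges: [-179.16, 179.16], [-48.56, 103.87], [-65.8, 70.77], [-126.05, 130.52], [-82.76, 87.17], [-180, 180]. Speed limits (degrees/s): [127.2, 127.2, 147.25, 180, 180, 180].

## Interface

Orientations are given as [roll, pitch, yaw] about the fixed x, y, z axes, in that order (R = Rz(yaw) Ry(pitch) Rx(roll)).
In Python, from workcell import get_obs, camera, job_done, grip_point_offset gives the robot as it stands.
- The arm moves only by the tool move_arm, never from a script. Its argument "deltas" is a list that holds one entry, the list of rows, each a list of 4 numbers: the shift along the tool's x, y, z in m, then the turn about the tool's y in degrees. A call has 1 to 5 rows; each row is the pose to reach, as a shift and turn from the pose commanded when the call began, along the tool's axes at that moment; what a row does not reach only later rows make up. A row lasts 1/10 s, in which the tool goes at most 50 mm and 8.59 degrees, less where a joint would pass 70% of its speed; a pose out of reach is approached as far as the arm can. A call with a gripper value outside its range is refused whole. "claw" is the finger opening in m, from 0 to 0.0854, set as the call begins (left out, the last holds). The fingers move at their own pace and stop on an object; "newtons" is the grip in N (left out, the last holds). Time passes only in rows, so rows that repeat a pose let the fingers close. It gives the time, the measured TCP pose, the force and the opening at its end, in the units of the state.
- get_obs(): the state, without advancing time (a new reading comes with each control period).
- camera(name): name is "scene" or "top" or "wrist"; returns a dict with "color" (480x640x3 uint8, blue, green, red), "range_z" (480x640 float32, m along the optical axis (not along the pixel's ray), 0 where there is no reading), "fx", "fy", "cx", "cy" (pixels), "k1" (the pictures are not rectified: a ray, as slopes to the right and down, at radius r is drawn at 1 + k1 r^2 times it, then the intrinsics apply), "T" (4x4, takes a point from camera to world coordinates). Camera axes: x right, y down, z forward; pixel columns grow to the right and rows downward; lengths in m; the calibration is good to about 2 mm. A picture is of the moment at which its call begins.
- job_done(): hands the job in, once; it reports no verdict.
The state is a dict: "time": time; "q": joint angles; "qd": joint speeds; "joint_efforts": joint torques, N m; "ee_pos": TCP position; "tcp_rot": TCP orientation; "wrist_force": force on the tool from outside, world axes, zero at the start; "torque": the same for the moment, N m; "opening": finger opening in m.
Only numpy, scipy, OpenCV 4.12 (cv2) and the standard library are available. Lean on these libraries where they do the work, as an engineer would, in place of code of your own. Each camera call takes 0.05 s, during which the arm holds its last target. There are 200 camera calls.

## Task

Assemble the sign spot lamp that stands face up on its bench plate: put the reflector cup into the lamp's neck, nest the flanged glare baffle in the reflector, then set the knurled collar over the neck and turn it until its hidden keyways drop over the pins and push it fully home against the lamp's spring. Finish while you are still gripping the collar and holding it pushed home, so that a colleague can drive its locking screw; do not let go. Leave the other things on the bench where they lie.

Things in the scene. Friction and masses are not known exactly. Their poses are not given: they have to be found in the camera images.
- lamp_mouth (a point): centre of the lamp's open mouth, on its upright axis, 62 mm above the bench: the top of a fixed steel neck (tube, 50 mm outside, 43 mm bore, outer edge bevelled over 4 mm). Four round bayonet pins 5 mm thick stick out 4.5 mm from it a quarter turn apart, tops 8 mm below the mouth. The neck was screwed in at no set angle: the pins do NOT point along this frame's axes; look or feel for them
- lamp_shoulder (a point): centre of the lamp's shoulder, on its axis, 40 mm above the bench: flat top of the heat sink round the foot of the neck; the collar's underside meets it when home. Inside the bore, 34 mm below the mouth, a disc on a spring carries the reflector: it starts to sink at 4 N and takes about 9 N when the collar is home
- lamp_body: the fixed lamp, face up: steel plate 124x104x8 mm on the bench, on it a finned aluminium heat sink 73 mm across, its top 40 mm above the bench; origin under the plate's centre, on the lamp's axis. On its +x side, below the shoulder, a cable gland with a cable tail reaches 85 mm from the axis
- reflector_center (a point): centre (half-way up) of the loose reflector cup, the cup with plain straight sides: aluminium, 40 mm across, 48 mm high, open at the top (35 mm bore), tapered to 29 mm at the foot over its lowest 13 mm; 80 g, give or take; z is its axis, up. Standing on the sprung disc in the lamp, its rim is 14 mm above the mouth: hold it by its top 12 mm
- baffle_center (a point): centre (half-way up) of the loose glare baffle, the steel cup with a flange: 49 mm high; from its foot up a cup 32.5 mm across (24 mm at the foot, widening over 9 mm), at 30 to 33 mm a flange 40 mm across, above it a tube 28 mm across and 16 mm high to hold it by; 70 g; z is its axis, up. Nested, its flange lies on the reflector's rim and its top is 33 mm above the mouth
- collar_center (a point): centre (half-way up) of the loose knurled collar, an aluminium ring right way up: 67 mm across, 38 mm high, 150 g, open below with 53 mm bore; its top is 5 mm thick with a 34 mm hole for the baffle's tube. Four keyways in the bore, 9.5 mm wide, open below, hidden from above, lie on its own +x, +y, -x and -y; a dark dot in its side at +x is the hole of the locking screw
- collar: the same collar, origin at the centre of its underside. Out of line it rests on the pins, underside 14 mm above the shoulder; in line (within 0.08 rad, any of four positions a quarter turn apart) it drops 8 mm until its top meets the baffle's flange, and the last 6 mm are pushed against the spring
- reflector: the same reflector cup; origin at the centre of its foot
- baffle: the same glare baffle; origin at the centre of its foot
- led_module: bystander, to be left alone: LED module, white, 19x93x13 mm
- screwdriver_yellow: bystander, to be left alone: screwdriver with a yellow handle, 29x230x31 mm
- alu_block: bystander, to be left alone: plain aluminium set-up block, 50x70x25 mm
- spring_clamp_2: bystander, to be left alone: black spring clamp, 51x108x22 mm
Things that resemble listed ones, but are neither listed nor needed, are in the scene too. What is shaped like the reflector but red is not meant.

How it is judged:
By the outcome, as a careful person would: the job done as asked, in the order asked, and still so for the second after the job is handed in, while the arm keeps its last pose, push and grip.
It also fails if it takes over 67 s, if anything falls off the work surface, if the arm or the gripper's body presses on something with over 40 N, if the wrist force passes 120 N, or if a joint passes its speed limit or range.

## Working session

There is one attempt and no reset: what is moved stays moved. The work goes in short steps, Python scripts to look and compute and a tool call to move; the robot and the scene stay as the last step left them, time stands still between calls to the robot, and variables do not carry over. Pictures are saved under pics/ and viewed, about 8 in all and at most 12, crops included, and the job is handed in when it is done.

Besides the shell and the picture viewer there is one more tool, called after "Request:" by a JSON object that holds its "op" and its "data", one argument or row to a line. move_arm: Moves the arm, as the interface text tells. Its arguments: {"type":"object","properties":{"deltas":{"type":"array"},"claw":{"type":"number"},"newtons":{"type":"number"}},"required":["deltas"]}

```bash
mkdir -p pics && ls && cat > h.py <<'E'
import numpy as np, cv2
from workcell import get_obs, camera, job_done, grip_point_offset
def rays(c,uv):
    uv=np.atleast_2d(np.float64(uv)); K=np.array([[c['fx'],0,c['cx']],[0,c['fy'],c['cy']],[0,0,1]])
    p=(uv-[c['cx'],c['cy']])/[c['fx'],c['fy']]; s=p.copy()
    for _ in range(20): s=p/(1+c['k1']*(s**2).sum(1,keepdims=True))
    return np.c_[s,np.ones(len(s))]
def onplane(c,uv,z):
    d=rays(c,uv)@c['T'][:3,:3].T; o=c['T'][:3,3]
    return o+d*((z-o[2])/d[:,2])[:,None]
def cloud(c):
    v,u=np.mgrid[0:480,0:640]; r=rays(c,np.c_[u.ravel(),v.ravel()])*c['range_z'].reshape(-1,1)
    return (r@c['T'][:3,:3].T+c['T'][:3,3]).reshape(480,640,3)
E
python3 - <<'E'
from h import *
o=get_obs(); print({k:np.round(v,3).tolist() for k,v in o.items()}, grip_point_offset)
for n in ("scene","top"):
    c=camera(n); cv2.imwrite(f"pics/{n}0.png",c['color']); np.save(f"{n}0.npy",c,allow_pickle=True); print(n,c['fx'],c['k1'],np.round(c['T'],3).tolist())
E
```

```text
pics
{'time': 0.0, 'q': [66.693, 5.012, 10.034, 95.099, -0.0, 90.0], 'qd': [-0.043, 0.08, -0.037, 0.091, 0.019, 0.02], 'joint_efforts': [-0.002, -52.04, 46.48, 0.016, -0.0, -0.0], 'ee_pos': [0.218, 0.505, 0.231], 'tcp_rot': [-90.077, -0.0, -23.308], 'wrist_force': [0.166, 0.43, -0.162], 'torque': [0.055, -0.032, -0.007], 'opening': 0.086} 0.0187
scene 538.1052744224123 -0.021860114204371724 [[0.908, -0.219, 0.357, 0.124], [-0.418, -0.5, 0.758, -0.875], [0.013, -0.838, -0.546, 0.627], [0.0, 0.0, 0.0, 1.0]]
top 444.7876518007182 0.007878827596641007 [[0.012, -0.989, 0.151, 0.383], [-0.999, -0.017, -0.034, -0.068], [0.036, -0.15, -0.988, 0.91], [0.0, 0.0, 0.0, 1.0]]
```

View pics/top0.png

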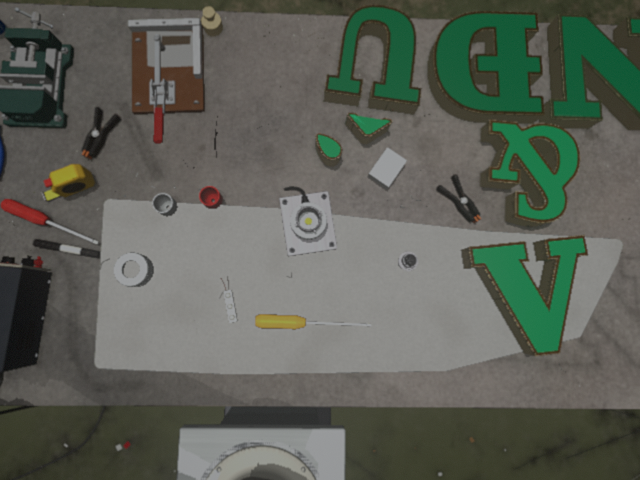

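View pics/scene0.png

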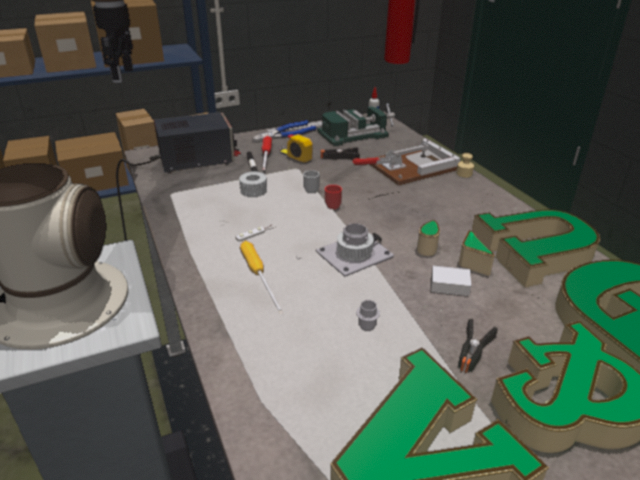

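Top view: reflector at px (163,203), the red decoy at (209,196), collar at (132,269), lamp at (309,222) and baffle at (408,261). The scene view agrees. Next I get positions from depth and rim rays.

```bash
python3 - <<'E'
from h import *
def fit(P):
    A=np.c_[2*P[:,:2],np.ones(len(P))]; s=np.linalg.lstsq(A,(P[:,:2]**2).sum(1),rcond=None)[0]
    return s[:2],np.sqrt(s[2]+s[:2]@s[:2])
seeds={'reflector':(163,203,.048),'collar':(132,269,.038),'lamp':(309,222,.062),'baffle':(408,261,.049)}
cs={n:np.load(n+'0.npy',allow_pickle=True).item() for n in('top','scene')}
for n,c in cs.items():
    P=cloud(c).reshape(-1,3); 
    for k,(u,v,h) in seeds.items():
        g=onplane(cs['top'],(u,v),h)[0]
        m=(np.linalg.norm(P[:,:2]-g[:2],axis=1)<.05)&(c['range_z'].ravel()>0)
        t=m&(abs(P[:,2]-h)<.006)
        Q=P[t]; 
        if len(Q)<4: print(n,k,g,len(Q));continue
        (cx,cy),r=cv2.minEnclosingCircle(np.float32(Q[:,:2]))
        print(n,k,np.round(g,4),len(Q),'mean',np.round(Q.mean(0),4),'enc',round(cx,4),round(cy,4),round(r,4),'fit',fit(Q))
E
```

```text
top reflector [0.5796 0.2039 0.048 ] 116 mean [0.5803 0.2056 0.0475] enc 0.5799 0.2056 0.0203 fit (array([0.57991733, 0.20523881]), np.float64(0.018764618387600726))
top collar [0.4502 0.2579 0.038 ] 720 mean [0.4501 0.2596 0.0382] enc 0.4506 0.2607 0.0336 fit (array([0.4504289, 0.2598947]), np.float64(0.026250745153643028))
top lamp [ 0.5445 -0.0823  0.062 ] 146 mean [ 0.5517 -0.0799  0.0607] enc 0.5513 -0.0813 0.0268 fit (array([ 0.55253891, -0.08035552]), np.float64(0.02308199014072693))
top baffle [ 0.4729 -0.2775  0.049 ] 51 mean [ 0.4754 -0.2808  0.0476] enc 0.4753 -0.2809 0.0142 fit (array([ 0.47514952, -0.28065324]), np.float64(0.013188029902920553))
scene reflector [0.5796 0.2039 0.048 ] 61 mean [0.5791 0.2025 0.0444] enc 0.582 0.2022 0.0229 fit (array([0.57986817, 0.20286146]), np.float64(0.018462013468227557))
scene collar [0.4502 0.2579 0.038 ] 248 mean [0.4494 0.2552 0.0356] enc 0.4506 0.2568 0.0358 fit (array([0.44988371, 0.25643455]), np.float64(0.0265275692793924))
scene lamp [ 0.5445 -0.0823  0.062 ] 136 mean [ 0.5517 -0.0872  0.0585] enc 0.5516 -0.0844 0.0256 fit (array([ 0.55258112, -0.08403191]), np.float64(0.022695580456211527))
scene baffle [ 0.4729 -0.2775  0.049 ] 98 mean [ 0.4747 -0.2843  0.0461] enc 0.4748 -0.2832 0.0155 fit (array([ 0.47562339, -0.28405698]), np.float64(0.01329170410641115))
```

Both views agree to within about 3 mm. Now I move above the reflector.

Request:
{"op": "move_arm", "data": {
  "deltas": [
    [[0.045,0,-0.013,0],[0.09,0,-0.027,0],[0.135,0,-0.04,0],[0.18,0,-0.053,0],[0.226,0,-0.066,0]]
  ],
  "claw": 0.085,
  "newtons": 30
}}

```text
time: 0.6
ee_pos: [0.4001, 0.3536, 0.2311]
tcp_rot: [-90.0, 0.0, -23.3]
wrist_force: [1.0, 1.1, 0.1]
opening: 0.0851
```

Request:
{"op": "move_arm", "data": {
  "deltas": [
    [[0.045,0.01,-0.013,0],[0.09,0.02,-0.027,0],[0.135,0.03,-0.04,0],[0.18,0.04,-0.053,0],[0.226,0.05,-0.067,0]]
  ]
}}

```text
time: 1.1
ee_pos: [0.5812, 0.2026, 0.1805]
tcp_rot: [-90.0, 0.0, -23.3]
wrist_force: [0.6, 0.5, 0.2]
opening: 0.0852
```

Request:
{"op": "move_arm", "data": {
  "deltas": [
    [[0,0,0,0],[0,0,0,0]]
  ]
}}

```text
time: 1.3
ee_pos: [0.5803, 0.2031, 0.1801]
tcp_rot: [-90.1, 0.1, -23.4]
wrist_force: [0.2, -1.0, -0.8]
opening: 0.0852
```

```bash
cat >> h.py <<'E'
def delta(x,y,z,yaw=None):
    """shift in tool axes (tool down) from here to a world TCP target, and turn"""
    o=get_obs(); p=np.array(o['ee_pos']); a=np.radians(o['tcp_rot'][2]); d=np.array([x,y,z])-p
    t=0 if yaw is None else -((yaw-o['tcp_rot'][2]+180)%360-180)
    return np.round([d[0]*np.cos(a)+d[1]*np.sin(a),-d[2],-d[0]*np.sin(a)+d[1]*np.cos(a),t],4)
E
python3 - <<'E'
from h import *
o=get_obs(); print(o['time'],np.round(o['ee_pos'],4),o['tcp_rot'],o['wrist_force'])
c=camera('wrist'); cv2.imwrite('pics/w1.png',c['color']); np.save('w1.npy',c,allow_pickle=True)
print(c['fx'],c['k1'],np.round(c['T'],3))
P=cloud(c).reshape(-1,3); m=(np.hypot(P[:,0]-.58,P[:,1]-.204)<.04)&(abs(P[:,2]-.047)<.005)
print(m.sum(),P[m].mean(0),cv2.minEnclosingCircle(np.float32(P[m][:,:2])))
E
```

```text
1.3 [0.5803 0.2031 0.1801] [-90.07842143   0.09735701 -23.43360652] [ 0.23992663 -1.03320155 -0.77667858]
413.1278616037921 -0.036796786011150176 [[ 0.397  0.882  0.252  0.516]
 [ 0.918 -0.382 -0.111  0.232]
 [-0.001  0.275 -0.961  0.321]
 [ 0.     0.     0.     1.   ]]
706 [0.58092354 0.20683133 0.04589935] ((0.5805500745773315, 0.20689484477043152), 0.020239951089024544)
```

View pics/w1.png

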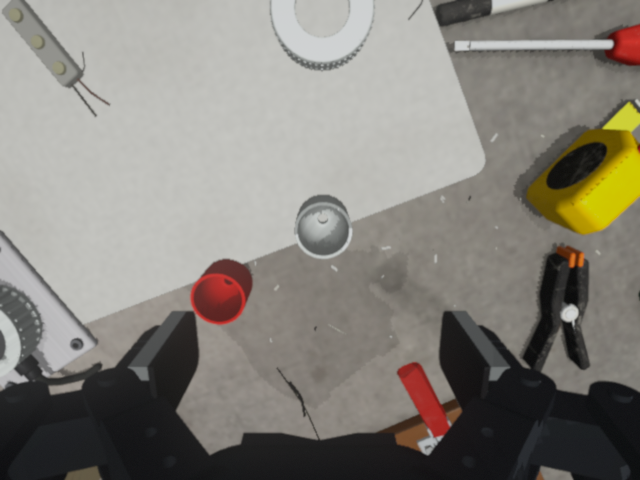

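The wrist view shows the reflector rim at px (323,230), about 3 mm from the jaw axis, and the red cup clear of the fingers. I descend and grip.

Request:
{"op": "move_arm", "data": {
  "deltas": [
    [[-0.001,0.03,0.003,0],[-0.001,0.07,0.003,0],[-0.001,0.11,0.003,0],[-0.001,0.135,0.003,0],[-0.001,0.1445,0.003,0]]
  ]
}}

```text
time: 1.85
ee_pos: [0.5781, 0.208, 0.0344]
tcp_rot: [-90.1, 0.2, -23.2]
wrist_force: [-0.2, 0.5, 0.7]
opening: 0.0851
```

Request:
{"op": "move_arm", "data": {
  "deltas": [
    [[0,0,0,0],[0,0,0,0],[0,0,0,0],[0,0,0,0],[0,0,0,0]]
  ],
  "claw": 0.03
}}

```text
time: 2.35
ee_pos: [0.5815, 0.2077, 0.0391]
tcp_rot: [-89.9, -0.1, -23.3]
wrist_force: [0.2, -0.3, 5.7]
opening: 0.0387
```

Request:
{"op": "move_arm", "data": {
  "deltas": [
    [[0,0,0,0],[0,0,0,0],[0,0,0,0]]
  ]
}}

```text
time: 2.65
ee_pos: [0.5815, 0.2077, 0.0391]
tcp_rot: [-89.9, -0.1, -23.3]
wrist_force: [1.0, -0.3, 6.4]
opening: 0.0386
```

The grip reads 38.6 mm with a 6 N upward force, so I lift and look at it.

Request:
{"op": "move_arm", "data": {
  "deltas": [
    [[0,-0.02,0,0],[0,-0.06,0,0],[0,-0.1,0,0],[0,-0.12,0,0],[0,-0.12,0,0]]
  ]
}}

```text
time: 3.15
ee_pos: [0.582, 0.2078, 0.1618]
tcp_rot: [-89.7, -0.3, -23.3]
wrist_force: [-0.3, 0.5, -0.7]
opening: 0.0383
```

```bash
python3 - <<'E'
from h import *
o=get_obs(); print(o['time'],np.round(o['ee_pos'],4),o['wrist_force'],o['torque'],o['opening'])
c=camera('wrist'); s=camera('scene')
for n,k in(('w2',c),('s2',s)): np.save(n+'.npy',k,allow_pickle=True)
P=cloud(s); m=(np.hypot(P[...,0]-.58,P[...,1]-.206)<.12)&(P[...,2]>.02); v,u=np.where(m)
x,y=int(u.mean()),int(v.mean()); print(x,y)
crop=cv2.resize(s['color'][max(0,y-75):y+75,max(0,x-75):x+75],(480,480),interpolation=cv2.INTER_CUBIC)
w=cv2.resize(c['color'][200:480,180:460],(480,480))
h=np.hstack([cv2.resize(w,(400,400)),cv2.resize(crop,(400,400))])
cv2.imwrite('pics/c2.png',h)
E
```

```text
3.15 [0.582  0.2078 0.1618] [-0.27987362  0.53938567 -0.66574277] [-0.00749449  0.02717021  0.02018634] 0.038328263386784925
310 63
```

View pics/c2.png

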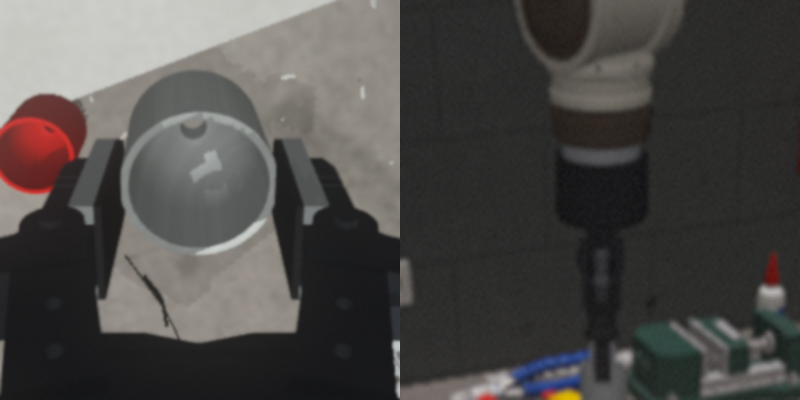

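The cup sits upright between the pads. I measure its rim and foot relative to the TCP.

```bash
python3 - <<'E'
from h import *
o=get_obs(); print(np.round(o['ee_pos'],4),o['tcp_rot'],np.round(o['q'],2))
c=np.load('w2.npy',allow_pickle=True).item(); P=cloud(c)
# rim: from crop, scale 400/280 ; crop origin (180,200)
f=280/400
for (x,y) in [(125,180),(148,130),(197,116),(247,130),(271,180),(200,245),(150,225),(240,235)]:
    u,v=180+x*f,200+y*f; w=P[int(v)-2:int(v)+3,int(u)-2:int(u)+3].reshape(-1,3); print(x,y,np.round(w[w[:,2].argmax()],4))
s=np.load('s2.npy',allow_pickle=True).item(); Q=cloud(s).reshape(-1,3)
m=(np.hypot(Q[:,0]-.58,Q[:,1]-.207)<.035)&(Q[:,2]>.08)&(Q[:,2]<.2); Q=Q[m]
for a in np.arange(.1,.2,.008):
    k=abs(Q[:,2]-a)<.004
    if k.any(): print(round(a,3),k.sum(),np.round(Q[k].mean(0),4))
E
```

```text
[0.5807 0.2074 0.1572] [-8.99493093e+01 -5.22310557e-02 -2.33119701e+01] [19.65 13.25 11.21 87.89  0.   42.96]
125 180 [0.5734 0.1931 0.1711]
148 130 [0.5631 0.2036 0.171 ]
197 116 [0.5656 0.216  0.1703]
247 130 [0.5167 0.2362 0.3025]
271 180 [0.5888 0.2255 0.1697]
200 245 [0.5987 0.203  0.1704]
150 225 [0.5876 0.1922 0.1698]
240 235 [0.5999 0.2129 0.1702]
0.116 1 [0.5686 0.203  0.118 ]
0.124 38 [0.5752 0.1919 0.1245]
0.132 45 [0.5748 0.1913 0.1322]
0.14 59 [0.5748 0.1902 0.1399]
0.148 61 [0.5755 0.1909 0.1479]
0.156 56 [0.577  0.1919 0.1559]
0.164 67 [0.5764 0.1959 0.164 ]
0.172 33 [0.5698 0.1788 0.1719]
0.18 29 [0.5701 0.1796 0.1798]
0.188 29 [0.5705 0.1807 0.188 ]
0.196 41 [0.5777 0.1982 0.1952]
```

Request:
{"op": "move_arm", "data": {
  "deltas": [
    [[0.02,-0.02,-0.035,0],[0.04,-0.043,-0.08,0],[0.06,-0.043,-0.122,0],[0.081,-0.043,-0.163,0],[0.101,-0.043,-0.204,0]]
  ]
}}

```text
time: 3.75
ee_pos: [0.5918, -0.0219, 0.1984]
tcp_rot: [-90.0, 0.1, -23.3]
wrist_force: [0.1, 0.1, -1.1]
opening: 0.0387
```

Request:
{"op": "move_arm", "data": {
  "deltas": [
    [[0.02,0,-0.04,0],[0.037,0,-0.074,0],[0.037,0,-0.074,0],[0.037,0,-0.074,0],[0.037,0,-0.074,0]]
  ]
}}

```text
time: 4.25
ee_pos: [0.5968, -0.1019, 0.1988]
tcp_rot: [-90.0, 0.1, -23.3]
wrist_force: [1.0, -0.0, -0.7]
opening: 0.0387
```

```bash
python3 - <<'E'
from h import *
o=get_obs(); print(o['time'],np.round(o['ee_pos'],4),o['tcp_rot'])
c=camera('wrist'); np.save('w3.npy',c,allow_pickle=True); cv2.imwrite('pics/w3.png',c['color'])
P=cloud(c).reshape(-1,3); m=(np.hypot(P[:,0]-.552,P[:,1]+.083)<.04)&(abs(P[:,2]-.0605)<.004)
print(m.sum(),P[m].mean(0),cv2.minEnclosingCircle(np.float32(P[m][:,:2])))
E
```

```text
4.25 [ 0.5968 -0.1019  0.1988] [-9.00062317e+01  8.87257060e-02 -2.32779747e+01]
1068 [ 0.55313402 -0.07940656  0.0592081 ] ((0.5542042851448059, -0.07988008856773376), 0.024943001568317413)
```

View pics/w3.png

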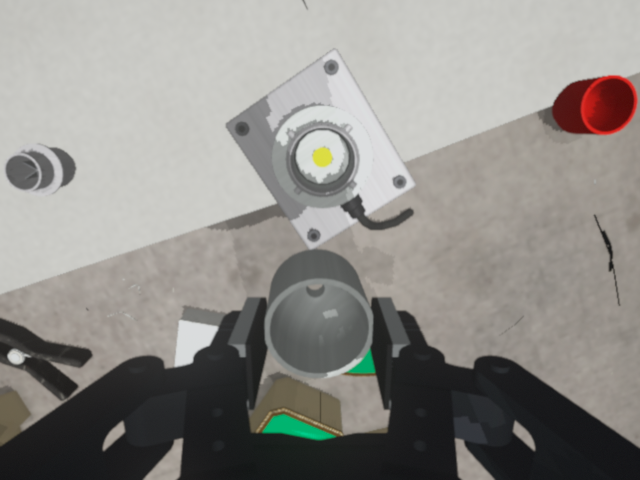

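The lamp mouth is at px (323,158), unobstructed. I compute the cup's rim centre, the mouth centre and the pin angles from this same frame.

```bash
python3 - <<'E'
from h import *
c=np.load('w3.npy',allow_pickle=True).item(); P=cloud(c); F=P.reshape(-1,3)
m=(np.hypot(F[:,0]-.597,F[:,1]+.102)<.03)&(F[:,2]>.2)&(F[:,2]<.217); 
Q=F[m]; zt=np.median(Q[:,2]); print('held rim',m.sum(),zt,Q.mean(0),cv2.minEnclosingCircle(np.float32(Q[:,:2])))
# mouth rim: dark/bright edges in image of neck top; depth ring
L=np.array([.5540,-.0800])
m=(np.hypot(*(F[:,:2]-L).T)<.03)&(F[:,2]>.054)&(F[:,2]<.066); Q=F[m]
print('neck',np.percentile(Q[:,2],[5,50,95]),cv2.minEnclosingCircle(np.float32(Q[Q[:,2]>.0585][:,:2])))
r=np.hypot(*(F[:,:2]-L).T); a=np.degrees(np.arctan2(*(F[:,:2]-L).T[::-1]))
m=(r>.0262)&(r<.031)&(F[:,2]>.044)&(F[:,2]<.058)
print('pin-ish depth hist (10deg)',np.histogram(a[m],np.arange(-180,181,10))[0])
m=(r<.045)&(F[:,2]>.034)&(F[:,2]<.044)&(r>.028); (x,y),R=cv2.minEnclosingCircle(np.float32(F[m][:,:2])); print('sink',x,y,R)
crop=c['color'][90:230,245:405]; cv2.imwrite('pics/pins.png',cv2.resize(crop,(800,700))[:600])
E
```

```text
held rim 4886 0.2062387814152147 [ 0.59543164 -0.10112169  0.20660685] ((0.5906741619110107, -0.09925152361392975), 0.029273878782987595)
neck [0.05591935 0.05912097 0.0612198 ] ((0.5539451241493225, -0.07973372936248779), 0.02443365938961506)
pin-ish depth hist (10deg) [ 0  0 26 10  0  0  0  0  0  0  0 22  7  0  0  0  0  0  0  0 22  9  0  0
  0  0  0  0  0 29  6  0  0  0  0  0]
sink 0.5542963147163391 -0.07991647720336914 0.036615002900362015
```

View pics/pins.png

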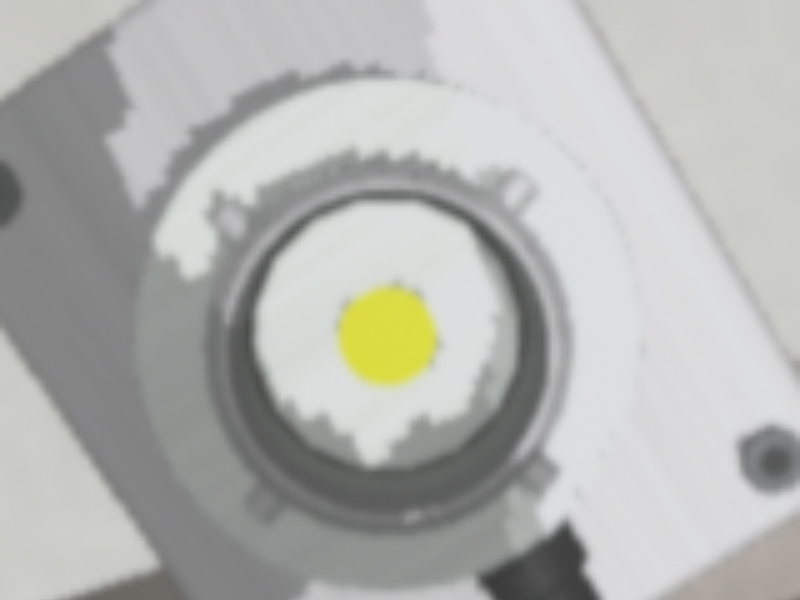

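Four pins are clearly visible at crop px (230,215), (520,190), (265,500) and (540,475). Depth puts them near 27° modulo 90°.

```bash
python3 - <<'E'
from h import *
c=np.load('w3.npy',allow_pickle=True).item(); P=cloud(c); F=P.reshape(-1,3)
L=np.array([.5541,-.0799]); d=F[:,:2]-L; r=np.hypot(*d.T); a=np.arctan2(d[:,1],d[:,0])
for lo,hi in((.0262,.031),(.027,.0305)):
    m=(r>lo)&(r<hi)&(F[:,2]>.044)&(F[:,2]<.058)
    print('pin',np.degrees(np.angle(np.exp(4j*a[m]).mean()))/4,[round(float(np.degrees(np.angle(np.exp(1j*a[m&(abs(np.angle(np.exp(1j*(a-np.radians(k)))))<.3)]).mean()))),1) for k in(27,117,-153,-63)])
u,v=319,329
for z in(.2105,.2115): 
    print('held rim centre',onplane(c,(u,v),z)); q=onplane(c,[(265,329),(373,329),(319,281),(319,377)],z); print(np.linalg.norm(q[0]-q[1]),np.linalg.norm(q[2]-q[3]),q.mean(0))
print('delta to lamp',delta(.554,-.080,.11), get_obs()['ee_pos'])
E
```

```text
pin 27.541014757699994 [27.9, 117.3, -152.3, -62.8]
pin 27.60455533606835 [27.9, 117.3, -152.1, -62.7]
held rim centre [[ 0.5950841  -0.09997729  0.2105    ]]
0.03753753065604513 0.037057805248480034 [ 0.59541951 -0.10012116  0.2105    ]
held rim centre [[ 0.59460222 -0.09977148  0.2115    ]]
0.03724782997690092 0.036771806911337246 [ 0.59493504 -0.09991425  0.2115    ]
delta to lamp [-0.048   0.0891  0.0029  0.    ] [ 0.59693516 -0.10160147  0.19911479]
```

Request:
{"op": "move_arm", "data": {
  "deltas": [
    [[-0.024,0,0.001,0],[-0.048,0.01,0.003,0],[-0.048,0.05,0.003,0],[-0.048,0.08,0.003,0],[-0.048,0.08,0.003,0]]
  ]
}}

```text
time: 4.8
ee_pos: [0.5519, -0.0793, 0.1157]
tcp_rot: [-90.1, 0.4, -23.2]
wrist_force: [-0.5, 0.8, -0.3]
opening: 0.0385
```

Request:
{"op": "move_arm", "data": {
  "deltas": [
    [[0,0,0,0],[0,0,0,0],[0,0,0,0]]
  ]
}}

```text
time: 5.1
ee_pos: [0.5552, -0.0809, 0.1217]
tcp_rot: [-90.0, -0.1, -23.3]
wrist_force: [-0.9, -0.5, -0.8]
opening: 0.0385
```

Request:
{"op": "move_arm", "data": {
  "deltas": [
    [[0,0.01,0,0],[0,0.02,0,0],[0,0.03,0,0],[0,0.035,0,0],[0,0.035,0,0]]
  ]
}}

```text
time: 5.6
ee_pos: [0.5536, -0.0807, 0.0835]
tcp_rot: [-90.0, 0.1, -23.3]
wrist_force: [-0.4, -0.0, -0.6]
opening: 0.0386
```

The cup is in the bore without contact. I lower it slowly onto the disc.

Request:
{"op": "move_arm", "data": {
  "deltas": [
    [[0,0.004,0,0],[0,0.008,0,0],[0,0.012,0,0],[0,0.012,0,0],[0,0.012,0,0]]
  ]
}}

```text
time: 6.1
ee_pos: [0.5542, -0.0809, 0.0727]
tcp_rot: [-90.0, 0.0, -23.3]
wrist_force: [0.4, 0.1, -0.9]
opening: 0.0384
```

Request:
{"op": "move_arm", "data": {
  "deltas": [
    [[0,0.002,0,0],[0,0.004,0,0],[0,0.005,0,0],[0,0.005,0,0],[0,0.005,0,0]]
  ]
}}

```text
time: 6.6
ee_pos: [0.5542, -0.0809, 0.0678]
tcp_rot: [-90.0, 0.0, -23.3]
wrist_force: [-0.8, 0.1, -1.2]
opening: 0.0385
```

Request:
{"op": "move_arm", "data": {
  "deltas": [
    [[0,0.002,0,0],[0,0.003,0,0],[0,0.003,0,0],[0,0.003,0,0]]
  ]
}}

```text
time: 7.0
ee_pos: [0.5544, -0.081, 0.0652]
tcp_rot: [-90.0, -0.0, -23.3]
wrist_force: [-0.4, -0.5, 4.9]
opening: 0.0389
```

```bash
python3 - <<'E'
from h import *
for i in range(1):
    o=get_obs(); print(o['time'],np.round(o['ee_pos'],4),o['wrist_force'],o['torque'])
c=camera('scene'); P=cloud(c); F=P.reshape(-1,3)
m=(np.hypot(F[:,0]-.553,F[:,1]+.082)<.05)&(F[:,2]>.058)&(F[:,2]<.09); v,u=np.divmod(np.where(m)[0],640); x,y=int(u.mean()),int(v.mean())
w=camera('wrist')
h=np.hstack([cv2.resize(c['color'][y-40:y+40,x-40:x+40],(400,400),interpolation=cv2.INTER_CUBIC),cv2.resize(w['color'][200:480,180:460],(400,400))]); cv2.imwrite('pics/seat.png',h)
W=cloud(w)[300:340,300:340]; print(W[...,2].min())
E
```

```text
7.0 [ 0.5544 -0.081   0.0652] [-0.36193724 -0.54369754  4.91934488] [0.00123825 0.05423598 0.05734409]
0.03329698691355773
```

View pics/seat.png

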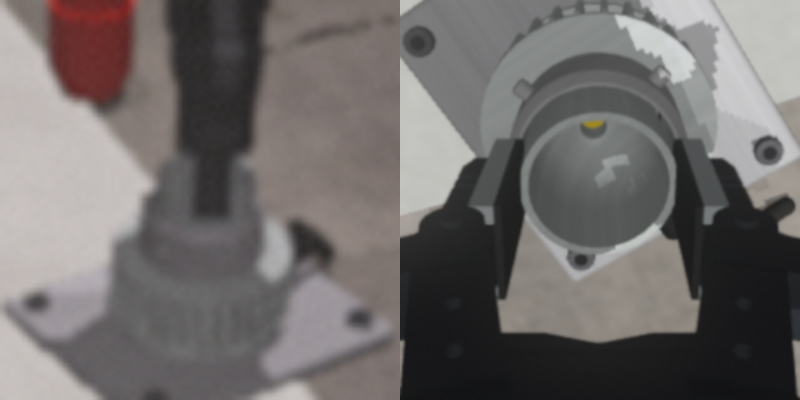

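The reflector is on the sprung disc: 4.9 N upward, at the expected height, and both views show it centred. I release it and go to the baffle.

Request:
{"op": "move_arm", "data": {
  "deltas": [
    [[0,0,0,0],[0,0,0,0],[0,0,0,0],[0,-0.02,0,0],[0,-0.06,0,0]]
  ],
  "claw": 0.075
}}

```text
time: 7.6
ee_pos: [0.5524, -0.0806, 0.1221]
tcp_rot: [-90.1, 0.3, -23.3]
wrist_force: [0.7, 0.1, 0.1]
opening: 0.0749
```

Request:
{"op": "move_arm", "data": {
  "deltas": [
    [[0,-0.04,0,0],[0.001,-0.04,-0.04,0],[0.003,-0.04,-0.085,0],[0.004,-0.04,-0.13,0],[0.005,-0.04,-0.17,0]]
  ]
}}

```text
time: 8.1
ee_pos: [0.4906, -0.2405, 0.1646]
tcp_rot: [-90.0, 0.0, -23.3]
wrist_force: [0.9, 0.2, -0.4]
opening: 0.075
```

Request:
{"op": "move_arm", "data": {
  "deltas": [
    [[0.002,0,-0.036,0],[0.002,0,-0.046,0],[0.002,0,-0.046,0],[0.002,0,-0.046,0],[0.002,0,-0.046,0]]
  ]
}}

```text
time: 8.6
ee_pos: [0.4757, -0.2809, 0.1647]
tcp_rot: [-90.0, 0.0, -23.2]
wrist_force: [-0.2, 0.2, -0.4]
opening: 0.0749
```

```bash
python3 - <<'E'
from h import *
o=get_obs(); print(o['time'],np.round(o['ee_pos'],4),o['wrist_force'])
c=camera('wrist'); np.save('w4.npy',c,allow_pickle=True); F=cloud(c).reshape(-1,3)
def top(n,x,y,z,R=.03,t=.004):
    m=(np.hypot(F[:,0]-x,F[:,1]-y)<R)&(abs(F[:,2]-z)<t); Q=F[m]
    print(n,m.sum(), np.round(Q.mean(0),4),cv2.minEnclosingCircle(np.float32(Q[:,:2]))) if m.sum() else print(n,0)
top('baffle top',.475,-.282,.047); top('flange',.475,-.282,.032); 
print(delta(.475,-.282,.0355))
c=camera('top'); F=cloud(c).reshape(-1,3); top('refl rim',.553,-.081,.075); 
E
```

```text
8.6 [ 0.4757 -0.2809  0.1647] [-0.18527387  0.22949015 -0.38626819]
baffle top 424 [ 0.4761 -0.2807  0.0468] ((0.4762279689311981, -0.2806183099746704), 0.014188188128173351)
flange 1337 [ 0.4731 -0.2793  0.0314] ((0.47628721594810486, -0.28047236800193787), 0.02016265131533146)
[-0.0002  0.1293 -0.0013  0.    ]
refl rim 89 [ 0.5537 -0.0805  0.0756] ((0.5532327890396118, -0.08088260889053345), 0.020363129675388336)
```

The baffle lies directly under the TCP, at (0.476,-0.281), and the reflector rim reads z = 0.0756 m as expected. I grip the baffle by its tube.

Request:
{"op": "move_arm", "data": {
  "deltas": [
    [[0,0.03,0,0],[0,0.07,0,0],[0,0.105,0,0],[0,0.122,0,0],[0,0.128,0,0]]
  ]
}}

```text
time: 9.2
ee_pos: [0.4744, -0.2807, 0.0345]
tcp_rot: [-90.0, 0.2, -23.2]
wrist_force: [-0.0, 0.6, 0.5]
opening: 0.0749
```

Request:
{"op": "move_arm", "data": {
  "deltas": [
    [[0,0,0,0],[0,0,0,0],[0,0,0,0],[0,0,0,0],[0,0,0,0]]
  ],
  "claw": 0.018
}}

```text
time: 9.7
ee_pos: [0.476, -0.2824, 0.0383]
tcp_rot: [-90.0, -0.1, -23.3]
wrist_force: [0.5, 1.7, 7.3]
opening: 0.0262
```

Request:
{"op": "move_arm", "data": {
  "deltas": [
    [[0,0,0,0],[0,0,0,0],[0,0,0,0]]
  ]
}}

```text
time: 10.0
ee_pos: [0.476, -0.2824, 0.0383]
tcp_rot: [-90.0, -0.1, -23.3]
wrist_force: [0.5, 0.8, 6.8]
opening: 0.026
```

Request:
{"op": "move_arm", "data": {
  "deltas": [
    [[0,-0.03,0,0],[0,-0.07,0,0],[0,-0.11,0,0],[0,-0.13,0,0],[0,-0.13,0,0]]
  ]
}}

```text
time: 10.5
ee_pos: [0.4764, -0.2828, 0.1707]
tcp_rot: [-90.0, -0.3, -23.3]
wrist_force: [-0.3, 0.5, -0.8]
opening: 0.0261
```

Request:
{"op": "move_arm", "data": {
  "deltas": [
    [[-0.002,0,0.04,0],[-0.003,0,0.085,0],[-0.005,0,0.13,0],[-0.007,0,0.175,0],[-0.008,0,0.205,0]]
  ]
}}

```text
time: 11.0
ee_pos: [0.5491, -0.088, 0.1655]
tcp_rot: [-90.0, 0.1, -23.2]
wrist_force: [0.4, -0.6, -0.9]
opening: 0.026
```

Request:
{"op": "move_arm", "data": {
  "deltas": [
    [[0,0,0.01,0],[0,0,0.0105,0],[0,0,0.0105,0],[0,0,0.0105,0],[0,0,0.0105,0]]
  ]
}}

```text
time: 11.5
ee_pos: [0.5528, -0.0821, 0.1668]
tcp_rot: [-90.0, -0.0, -23.4]
wrist_force: [-0.3, -0.2, -0.0]
opening: 0.0263
```

```bash
python3 - <<'E'
from h import *
o=get_obs(); print(o['time'],np.round(o['ee_pos'],4),o['wrist_force'])
c=camera('wrist'); np.save('w5.npy',c,allow_pickle=True); P=cloud(c); F=P.reshape(-1,3)
x,y,z=o['ee_pos']
m=(np.hypot(F[:,0]-x,F[:,1]-y)<.017)&(F[:,2]>z+.005); Q=F[m]
print(m.sum(),np.percentile(Q[:,2],[5,50,95])-z,cv2.minEnclosingCircle(np.float32(Q[Q[:,2]>z+.0085][:,:2])))
m=(np.hypot(F[:,0]-x,F[:,1]-y)<.024)&(abs(F[:,2]-z+.005)<.004); Q=F[m]; print('flange',m.sum(),Q[:,2].mean()-z,cv2.minEnclosingCircle(np.float32(Q[:,:2])))
m=(np.hypot(F[:,0]-.554,F[:,1]+.0805)<.03)&(abs(F[:,2]-.075)<.004); Q=F[m]; print('refl',m.sum(),cv2.minEnclosingCircle(np.float32(Q[:,:2])))
print(delta(.554,-.0805,.115))
s=camera('scene'); cv2.imwrite('pics/w5.png',np.hstack([cv2.resize(c['color'][120:480,140:500],(400,400)),cv2.resize(s['color'][120:280,270:430],(400,400))]))
E
```

```text
11.5 [ 0.5528 -0.0821  0.1668] [-0.32930197 -0.23312619 -0.02845457]
8795 [0.00725925 0.07295615 0.08311839] ((0.5527787804603577, -0.0820927694439888), 0.017071010544896126)
flange 3098 -0.006202422276600977 ((0.5479860305786133, -0.07867714762687683), 0.018719932064414024)
refl 596 ((0.5538334250450134, -0.08006604760885239), 0.02005605772137642)
[0.0005 0.0518 0.0018 0.    ]
```

View pics/w5.png

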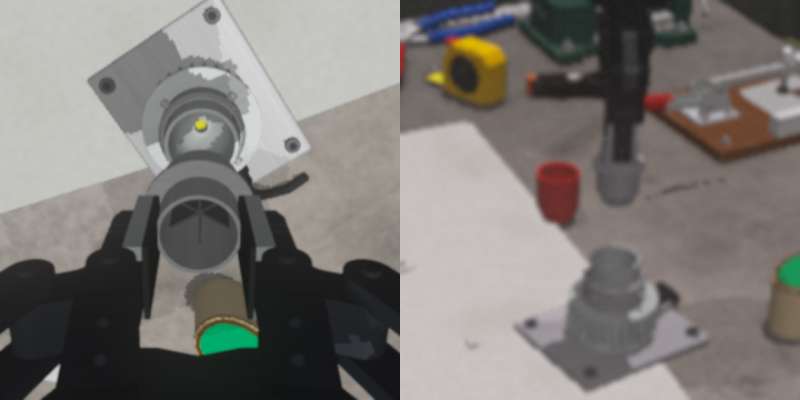

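The baffle hangs upright above the reflector, which measures at (0.554,-0.080). I correct 2 mm and descend in stages.

Request:
{"op": "move_arm", "data": {
  "deltas": [
    [[0.0005,0.015,0.002,0],[0.0005,0.035,0.002,0],[0.0005,0.05,0.002,0],[0.0005,0.05,0.002,0],[0.0005,0.05,0.002,0]]
  ]
}}

```text
time: 12.1
ee_pos: [0.5541, -0.0793, 0.1165]
tcp_rot: [-90.0, 0.0, -23.3]
wrist_force: [-0.3, -0.5, 0.8]
opening: 0.0265
```

Request:
{"op": "move_arm", "data": {
  "deltas": [
    [[0,0.005,0,0],[0,0.01,0,0],[0,0.015,0,0],[0,0.015,0,0],[0,0.015,0,0]]
  ]
}}

```text
time: 12.6
ee_pos: [0.5542, -0.0793, 0.1016]
tcp_rot: [-90.0, 0.0, -23.3]
wrist_force: [0.0, 0.1, -0.7]
opening: 0.0265
```

Request:
{"op": "move_arm", "data": {
  "deltas": [
    [[0,0.005,0,0],[0,0.01,0,0],[0,0.012,0,0],[0,0.012,0,0],[0,0.012,0,0]]
  ]
}}

```text
time: 13.1
ee_pos: [0.5543, -0.0793, 0.0898]
tcp_rot: [-90.0, 0.0, -23.3]
wrist_force: [0.8, 1.0, -0.6]
opening: 0.0263
```

Request:
{"op": "move_arm", "data": {
  "deltas": [
    [[0,0.002,0,0],[0,0.004,0,0],[0,0.005,0,0],[0,0.005,0,0],[0,0.005,0,0]]
  ]
}}

```text
time: 13.6
ee_pos: [0.5544, -0.0795, 0.0851]
tcp_rot: [-90.0, -0.0, -23.3]
wrist_force: [-0.5, -2.2, 2.8]
opening: 0.0263
```

Request:
{"op": "move_arm", "data": {
  "deltas": [
    [[0,0.001,0,0],[0,0.002,0,0],[0,0.003,0,0],[0,0.003,0,0],[0,0.003,0,0]]
  ]
}}

```text
time: 14.1
ee_pos: [0.5544, -0.0795, 0.082]
tcp_rot: [-90.0, -0.0, -23.3]
wrist_force: [-1.2, -3.3, 4.8]
opening: 0.0259
```

The baffle bottomed at TCP z = 0.082 m with 4.8 N of spring force, as nested. I release it and go to the collar.

Request:
{"op": "move_arm", "data": {
  "deltas": [
    [[0,0,0,0],[0,0,0,0],[0,0,0,0],[0,-0.02,0,0],[0,-0.06,0,0]]
  ],
  "claw": 0.06
}}

```text
time: 14.6
ee_pos: [0.5527, -0.0788, 0.1391]
tcp_rot: [-90.1, 0.3, -23.3]
wrist_force: [0.3, -0.6, 0.3]
opening: 0.0602
```

Request:
{"op": "move_arm", "data": {
  "deltas": [
    [[0,-0.04,0,0],[-0.028,-0.06,0.034,0],[-0.058,-0.06,0.068,0],[-0.086,-0.06,0.102,0],[-0.115,-0.06,0.135,0]]
  ],
  "claw": 0.085
}}

```text
time: 15.1
ee_pos: [0.5015, 0.0918, 0.2018]
tcp_rot: [-90.0, -0.0, -23.3]
wrist_force: [1.3, 0.2, 0.4]
opening: 0.0852
```

Request:
{"op": "move_arm", "data": {
  "deltas": [
    [[-0.028,0,0.034,0],[-0.058,0,0.068,0],[-0.086,0,0.102,0],[-0.114,0,0.133,0],[-0.114,0,0.133,0]]
  ]
}}

```text
time: 15.6
ee_pos: [0.4483, 0.2613, 0.2014]
tcp_rot: [-90.0, 0.1, -23.0]
wrist_force: [-0.9, -0.8, 0.0]
opening: 0.0847
```

```bash
python3 - <<'E'
from h import *
o=get_obs(); print(o['time'],np.round(o['ee_pos'],4),o['tcp_rot'],o['wrist_force'])
c=camera('wrist'); np.save('w6.npy',c,allow_pickle=True); t=camera('top'); s=camera('scene'); np.save('s6.npy',s,allow_pickle=True)
def top(F,n,x,y,z,R=.03,tt=.004):
    m=(np.hypot(F[:,0]-x,F[:,1]-y)<R)&(abs(F[:,2]-z)<tt); Q=F[m]
    print(n,m.sum(), np.round(Q.mean(0),4),cv2.minEnclosingCircle(np.float32(Q[:,:2]))) if m.sum() else print(n,0)
F=cloud(c).reshape(-1,3); top(F,'collar',.45,.258,.037,.045)
F=cloud(t).reshape(-1,3); top(F,'baffle top',.554,-.08,.094,.03); top(F,'flange',.554,-.08,.078,.03)
s0=np.load('scene0.npy',allow_pickle=True).item()['color']
a=cv2.resize(c['color'],(533,400)); b=cv2.resize(s0[165:205,233:273],(267,267),interpolation=cv2.INTER_CUBIC)
im=np.zeros((400,800,3),np.uint8); im[:,:533]=a; im[:267,533:]=b; cv2.imwrite('pics/w6.png',im)
E
```

```text
15.6 [0.4483 0.2613 0.2014] [-8.99704591e+01  7.40590453e-02 -2.30254371e+01] [-0.87192148 -0.80440991  0.01091272]
collar 4185 [0.4494 0.2629 0.0363] ((0.4507330060005188, 0.2619003653526306), 0.03342154622077942)
baffle top 48 [ 0.5545 -0.0795  0.0946] ((0.5536163449287415, -0.07985726743936539), 0.014102598652243614)
flange 196 [ 0.5505 -0.0804  0.0788] ((0.5535780787467957, -0.08054827898740768), 0.020611928775906563)
```

View pics/w6.png

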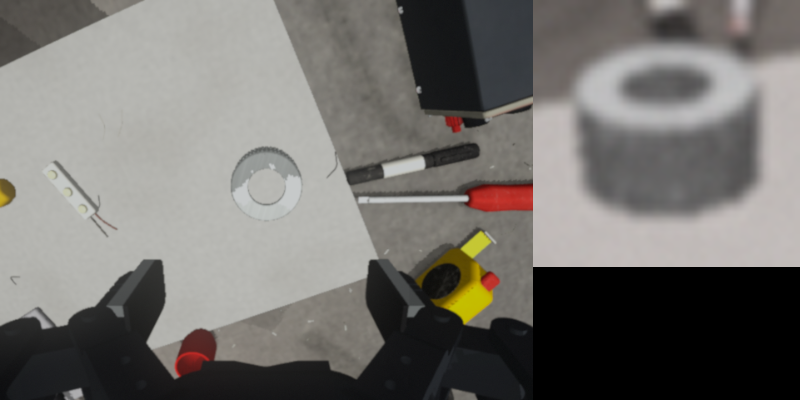

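Baffle nested: top z 0.0946 m, flange 0.0788 m. The collar is at (0.4507,0.2619). Its screw dot shows neither from this side nor from the scene camera, so I look from its far side.

Request:
{"op": "move_arm", "data": {
  "deltas": [
    [[0.005,0,0.015,8.5],[0.01,0.015,0.03,17],[0.015,0.03,0.046,25.5],[0.02,0.045,0.062,34],[0.0235,0.06,0.077,42.5]]
  ]
}}

```text
time: 16.25
ee_pos: [0.5034, 0.3178, 0.1411]
tcp_rot: [-90.0, -0.0, -66.3]
wrist_force: [1.0, 0.7, 0.8]
opening: 0.0851
```

Request:
{"op": "move_arm", "data": {
  "deltas": [
    [[0,0,0,8.5],[0,0,0,17],[0,0,0,25.5],[0,0,0,34],[0,0,0,42.5]]
  ]
}}

```text
time: 16.75
ee_pos: [0.5029, 0.3173, 0.1417]
tcp_rot: [-90.0, -0.0, -108.8]
wrist_force: [-0.6, 0.1, 0.3]
opening: 0.0853
```

Request:
{"op": "move_arm", "data": {
  "deltas": [
    [[0,0,0,8.5],[0,0,0,17],[0,0,0,22],[0,0,0,22]]
  ]
}}

```text
time: 17.15
ee_pos: [0.5028, 0.3174, 0.1418]
tcp_rot: [-90.0, -0.0, -130.5]
wrist_force: [-0.4, -0.2, 0.4]
opening: 0.0851
```

```bash
python3 - <<'E'
from h import *
o=get_obs(); print(o['time'],np.round(o['ee_pos'],4),o['tcp_rot'],np.round(o['q'],1))
c=camera('wrist'); np.save('w7.npy',c,allow_pickle=True)
P=cloud(c); F=P.reshape(-1,3); m=((np.hypot(P[...,0]-.4507,P[...,1]-.2619)<.04)&(P[...,2]>.004)); v,u=np.where(m)
print(u.min(),u.max(),v.min(),v.max())
t=m&(abs(P[...,2]-.0365)<.004); print(cv2.minEnclosingCircle(np.float32(P[t][:,:2])))
a,b=max(0,v.min()-8),v.max()+8; d,e=max(0,u.min()-8),u.max()+8
# dark spots on the side: azimuth
g=cv2.cvtColor(c['color'],cv2.COLOR_BGR2GRAY); side=m&(P[...,2]<.032)&(P[...,2]>.006)
az=np.degrees(np.arctan2(P[...,1]-.2619,P[...,0]-.4507)); print('side az',np.percentile(az[side],[2,50,98]),'gray',np.percentile(g[side],[1,5,50]))
k=side&(g<np.percentile(g[side],1.5)); print(np.c_[np.where(k)[1],np.where(k)[0],az[k].round(),g[k]][:25])
f=min(790/(e-d),590/(b-a)); cv2.imwrite('pics/w7.png',cv2.resize(c['color'][a:b,d:e],None,fx=f,fy=f,interpolation=cv2.INTER_CUBIC)); print(a,d,f)
E
```

```text
17.15 [0.5028 0.3174 0.1418] [-9.00004198e+01 -6.22625774e-03 -1.30494237e+02] [ 32.3  10.2   6.   85.8  -0.  162.8]
265 363 287 392
((0.4516478180885315, 0.2627624273300171), 0.03354107588529587)
side az [-161.36206875   38.4223948   113.8905979 ] gray [79. 95. 99.]
[[312. 294.  52.  83.]
 [315. 294.  48.  84.]
 [316. 294.  47.  84.]
 [311. 295.  53.  73.]
 [312. 295.  52.  68.]
 [313. 295.  51.  66.]
 [314. 295.  49.  67.]
 [315. 295.  48.  66.]
 [316. 295.  47.  68.]
 [317. 295.  46.  80.]
 [310. 296.  54.  82.]
 [311. 296.  53.  71.]
 [312. 296.  52.  66.]
 [313. 296.  51.  63.]
 [314. 296.  49.  64.]
 [315. 296.  48.  65.]
 [316. 296.  47.  68.]
 [317. 296.  46.  78.]
 [311. 297.  53.  84.]
 [312. 297.  52.  79.]
 [313. 297.  51.  76.]
 [314. 297.  49.  76.]
 [315. 297.  48.  79.]
 [316. 297.  47.  83.]]
279 257 4.87603305785124
```

View pics/w7.png

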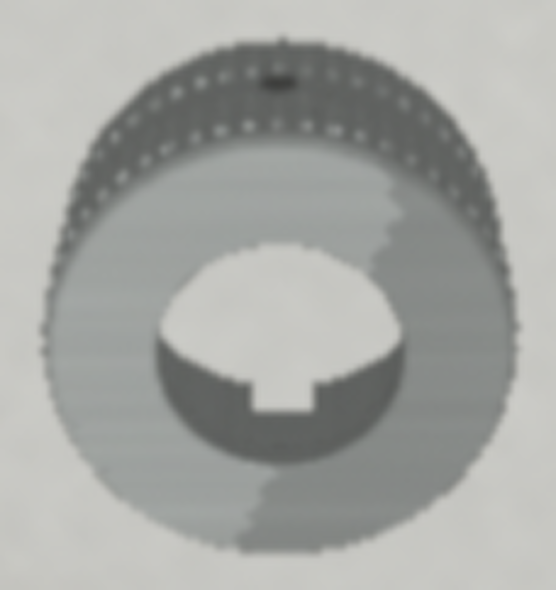

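The dot is at crop px (278,82), azimuth 49.7°, with the opposite keyway visible at (283,398). The pins are at 27.5° modulo 90°, so the collar must turn -22.2° in yaw (+22.2° tool turn). The present tool yaw leaves the dot free between the jaws. I descend onto the collar.

Request:
{"op": "move_arm", "data": {
  "deltas": [
    [[0.04,0,-0.002,0],[0.0755,0.02,-0.0035,0],[0.0755,0.04,-0.0035,0],[0.0755,0.06,-0.0035,0],[0.0755,0.06,-0.0035,0]]
  ]
}}

```text
time: 17.7
ee_pos: [0.4495, 0.2621, 0.0795]
tcp_rot: [-90.1, -0.2, -130.2]
wrist_force: [-0.1, -0.4, 0.2]
opening: 0.0854
```

```bash
python3 - <<'E'
from h import *
c=camera('wrist'); print(np.round(get_obs()['ee_pos'],4)); P=cloud(c).reshape(-1,3)
m=(np.hypot(P[:,0]-.451,P[:,1]-.262)<.04)&(abs(P[:,2]-.0365)<.004); print(m.sum(),cv2.minEnclosingCircle(np.float32(P[m][:,:2])))
print(delta(.451,.2622,.005))
E
```

```text
[0.4502 0.2627 0.0811]
10435 ((0.45151451230049133, 0.26240718364715576), 0.03363228961825371)
[-0.0002  0.0761  0.0009  0.    ]
```

Request:
{"op": "move_arm", "data": {
  "deltas": [
    [[0,0.02,0.001,0],[0,0.045,0.001,0],[0,0.065,0.001,0],[0,0.075,0.001,0],[0,0.075,0.001,0]]
  ]
}}

```text
time: 18.25
ee_pos: [0.4513, 0.2627, 0.0065]
tcp_rot: [-90.0, -0.1, -130.3]
wrist_force: [-0.7, 0.4, -0.1]
opening: 0.0851
```

Request:
{"op": "move_arm", "data": {
  "deltas": [
    [[0,0,0,0],[0,0,0,0],[0,0,0,0],[0,0,0,0],[0,0,0,0]]
  ],
  "claw": 0.055,
  "newtons": 60
}}

```text
time: 18.75
ee_pos: [0.4525, 0.2634, 0.0087]
tcp_rot: [-89.9, 0.2, -130.3]
wrist_force: [-0.6, -1.0, 6.2]
opening: 0.0655
```

Request:
{"op": "move_arm", "data": {
  "deltas": [
    [[0,-0.005,0,0],[0,-0.02,0,0],[0,-0.05,0,0],[0,-0.09,0,0],[0,-0.13,0,0]]
  ]
}}

```text
time: 19.25
ee_pos: [0.451, 0.2627, 0.1392]
tcp_rot: [-90.0, 0.0, -130.3]
wrist_force: [0.8, 0.6, -0.5]
opening: 0.0656
```

Request:
{"op": "move_arm", "data": {
  "deltas": [
    [[0.02,-0.01,0.032,6],[0.045,-0.015,0.07,14],[0.07,-0.015,0.11,22.2],[0.096,-0.015,0.15,22.2],[0.12,-0.015,0.1875,22.2]]
  ]
}}

```text
time: 19.75
ee_pos: [0.5171, 0.0481, 0.1534]
tcp_rot: [-90.0, 0.1, -152.5]
wrist_force: [0.3, 1.0, -0.8]
opening: 0.0656
```

Request:
{"op": "move_arm", "data": {
  "deltas": [
    [[0.008,0,0.04,0],[0.016,0,0.08,0],[0.0235,0,0.115,0],[0.0265,0,0.1325,0],[0.0265,0,0.1325,0]]
  ]
}}

```text
time: 20.25
ee_pos: [0.5547, -0.0815, 0.1524]
tcp_rot: [-90.0, 0.0, -152.7]
wrist_force: [-0.3, -0.3, -0.6]
opening: 0.0657
```

Request:
{"op": "move_arm", "data": {
  "deltas": [
    [[0,0,0,0],[0,0,0,0]]
  ]
}}

```text
time: 20.45
ee_pos: [0.5542, -0.0786, 0.1522]
tcp_rot: [-90.0, 0.0, -152.4]
wrist_force: [0.1, 0.3, -0.7]
opening: 0.0655
```

```bash
python3 - <<'E'
from h import *
o=get_obs(); print(o['time'],np.round(o['ee_pos'],4),o['tcp_rot'],np.round(o['q'],1))
c=camera('wrist'); P=cloud(c).reshape(-1,3); x,y,z=o['ee_pos']
m=(np.hypot(P[:,0]-x,P[:,1]-y)<.04)&(abs(P[:,2]-z-.03)<.006); Q=P[m]
print('collar top',m.sum(),Q[:,2].mean()-z,cv2.minEnclosingCircle(np.float32(Q[:,:2])))
m=(np.hypot(P[:,0]-.554,P[:,1]+.08)<.03)&(abs(P[:,2]-.093)<.004); print('baffle top seen',m.sum(),P[m].mean(0) if m.any() else '')
print(delta(.554,-.080,.12,-152.5)); np.save('w8.npy',c,allow_pickle=True)
s=camera('scene'); cv2.imwrite('pics/w8.png',np.hstack([cv2.resize(c['color'],(533,400)),cv2.resize(s['color'][150:290,300:393],(267,400))]))
E
```

```text
20.45 [ 0.5542 -0.0786  0.1522] [-9.00123363e+01  1.06407077e-02 -1.52442051e+02] [ -8.1   5.4   1.8  86.4   0.  144.4]
collar top 23700 0.027811316109236678 ((0.5592440366744995, -0.07593473792076111), 0.0389016792178154)
baffle top seen 0 
[0.0009 0.0321 0.0012 0.0738]
```

Request:
{"op": "move_arm", "data": {
  "deltas": [
    [[0.0005,0.015,0.0012,0],[0.0005,0.03,0.0012,0],[0.0005,0.045,0.0012,0],[0.0005,0.05,0.0012,0],[0.0005,0.05,0.0012,0]]
  ]
}}

```text
time: 21.05
ee_pos: [0.5537, -0.0809, 0.1002]
tcp_rot: [-90.1, -0.1, -152.5]
wrist_force: [-1.0, -0.4, -0.3]
opening: 0.0654
```

Request:
{"op": "move_arm", "data": {
  "deltas": [
    [[0,0.008,0,0],[0,0.016,0,0],[0,0.02,0,0],[0,0.02,0,0],[0,0.02,0,0]]
  ]
}}

```text
time: 21.55
ee_pos: [0.5545, -0.081, 0.0819]
tcp_rot: [-90.0, 0.0, -152.5]
wrist_force: [0.2, 0.3, -1.5]
opening: 0.0656
```

Request:
{"op": "move_arm", "data": {
  "deltas": [
    [[0,0.004,0,0],[0,0.008,0,0],[0,0.012,0,0],[0,0.014,0,0],[0,0.014,0,0]]
  ]
}}

```text
time: 22.05
ee_pos: [0.5545, -0.0809, 0.0675]
tcp_rot: [-90.0, 0.0, -152.5]
wrist_force: [0.6, -0.2, -1.0]
opening: 0.0655
```

The collar is over the neck without contact. I descend slowly past pin height.

Request:
{"op": "move_arm", "data": {
  "deltas": [
    [[0,0.001,0,0],[0,0.003,0,0],[0,0.005,0,0],[0,0.0065,0,0],[0,0.0065,0,0]]
  ]
}}

```text
time: 22.55
ee_pos: [0.555, -0.0807, 0.0613]
tcp_rot: [-90.0, 0.1, -152.5]
wrist_force: [4.6, 3.4, -1.2]
opening: 0.0655
```

Request:
{"op": "move_arm", "data": {
  "deltas": [
    [[0,0.001,0,0],[0,0.002,0,0],[0,0.003,0,0],[0,0.003,0,0]]
  ]
}}

```text
time: 22.95
ee_pos: [0.555, -0.0806, 0.0585]
tcp_rot: [-90.0, 0.1, -152.5]
wrist_force: [3.5, 3.9, 0.8]
opening: 0.0658
```

Request:
{"op": "move_arm", "data": {
  "deltas": [
    [[-0.0007,0.001,-0.0002,0],[-0.0007,0.002,-0.0002,0],[-0.0007,0.003,-0.0002,0],[-0.0007,0.003,-0.0002,0]]
  ]
}}

```text
time: 23.35
ee_pos: [0.555, -0.0805, 0.0551]
tcp_rot: [-90.0, 0.0, -152.5]
wrist_force: [3.1, 2.4, -1.7]
opening: 0.0654
```

Request:
{"op": "move_arm", "data": {
  "deltas": [
    [[0,0.001,0,0],[0,0.002,0,0],[0,0.003,0,0],[0,0.003,0,0]]
  ]
}}

```text
time: 23.75
ee_pos: [0.5551, -0.0805, 0.0525]
tcp_rot: [-90.0, 0.0, -152.5]
wrist_force: [1.7, 2.9, 4.7]
opening: 0.0658
```

The collar has dropped past the pins and the spring load has begun (4.7 N). I push it home.

Request:
{"op": "move_arm", "data": {
  "deltas": [
    [[-0.0003,0.001,-0.0001,0],[-0.0003,0.002,-0.0001,0],[-0.0003,0.003,-0.0001,0],[-0.0003,0.003,-0.0001,0]]
  ]
}}

```text
time: 24.15
ee_pos: [0.5552, -0.0805, 0.0495]
tcp_rot: [-90.0, -0.0, -152.5]
wrist_force: [-0.2, 1.8, 5.2]
opening: 0.0657
```

Request:
{"op": "move_arm", "data": {
  "deltas": [
    [[0,0.001,0,0],[0,0.002,0,0],[0,0.002,0,0],[0,0.002,0,0]]
  ]
}}

```text
time: 24.55
ee_pos: [0.5553, -0.0804, 0.0487]
tcp_rot: [-90.0, 0.0, -152.5]
wrist_force: [-3.5, 2.9, 14.8]
opening: 0.0653
```

Request:
{"op": "move_arm", "data": {
  "deltas": [
    [[0,0.001,0,0],[0,0.001,0,0],[0,0.001,0,0]]
  ]
}}

```text
time: 24.85
ee_pos: [0.5553, -0.0804, 0.0487]
tcp_rot: [-89.9, 0.1, -152.5]
wrist_force: [-6.9, 2.9, 21.5]
opening: 0.0655
```

It stopped firmly at z = 0.0487 m with 21 N, more than the spring's 9 N, so I check by camera that it is home.

```bash
python3 - <<'E'
from h import *
o=get_obs(); print(o['time'],np.round(o['ee_pos'],4),o['wrist_force'],o['torque'])
w=camera('wrist'); P=cloud(w).reshape(-1,3); L=np.array([.554,-.080]); r=np.hypot(*(P[:,:2]-L).T); zz=P[:,2]
for n,lo,hi,a,b in(('baffle top',.0,.0165,.084,.1),('collar top',.020,.030,.06,.1)):
    m=(r>lo)&(r<hi)&(zz>a)&(zz<b); print(n,m.sum(),np.percentile(zz[m],[10,50,90]).round(4) if m.any() else '')
c=camera('scene'); P=cloud(c).reshape(-1,3); zz=P[:,2]; r=np.hypot(*(P[:,:2]-L).T)
m=(r>.020)&(r<.032)&(zz>.06)&(zz<.1); print('scene top',m.sum(),np.histogram(zz[m],np.arange(.06,.1,.004)))
m=(r<.06)&(zz>.02)&(zz<.1); v,u=np.divmod(np.where(m)[0],640); x,y=int(np.median(u)),int(np.median(v))
cv2.imwrite('pics/end.png',np.hstack([cv2.resize(c['color'][y-45:y+45,x-45:x+45],(400,400),interpolation=cv2.INTER_CUBIC),cv2.resize(w['color'][130:480,145:495],(400,400))]))
E
```

```text
24.85 [ 0.5553 -0.0804  0.0487] [-6.88381279  2.88848902 21.47798094] [0.72265833 1.5376613  0.02112882]
baffle top 2496 [0.0847 0.0869 0.0879]
collar top 13518 [0.0758 0.0765 0.0772]
scene top 204 (array([  0,   0,   0,  47, 125,   7,  10,  10,   2,   3]), array([0.06 , 0.064, 0.068, 0.072, 0.076, 0.08 , 0.084, 0.088, 0.092,
       0.096, 0.1  ]))
```

View pics/end.png

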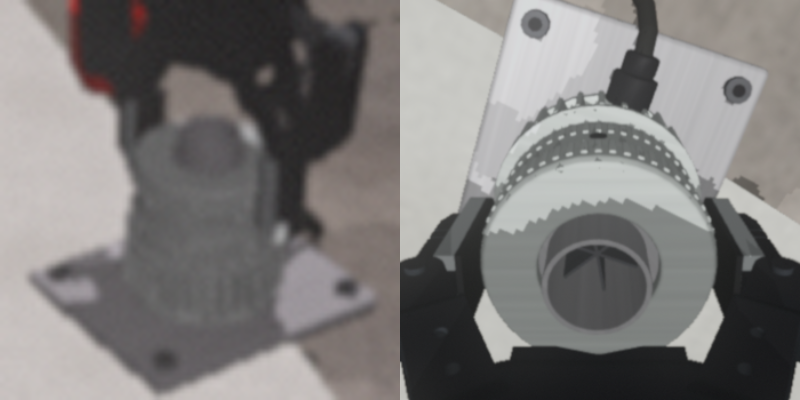

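The collar top reads 0.0765 m (the wrist camera reads about 1.5 mm low, so about 0.078 m, home). The baffle has sunk with it, and the screw dot at crop px (597,135) is free of the fingers. I relax the side load slightly, settle and check.

Request:
{"op": "move_arm", "data": {
  "deltas": [
    [[0.0005,0.0003,-0.0002,0],[0.0005,0.0003,-0.0002,0],[0.0005,0.0003,-0.0002,0],[0.0005,0.0003,-0.0002,0],[0.0005,0.0003,-0.0002,0]]
  ]
}}

```text
time: 25.45
ee_pos: [0.5553, -0.0804, 0.0487]
tcp_rot: [-89.9, 0.1, -152.5]
wrist_force: [-5.3, 2.6, 22.0]
opening: 0.0652
```

Request:
{"op": "move_arm", "data": {
  "deltas": [
    [[0,0,0,0],[0,0,0,0],[0,0,0,0],[0,0,0,0],[0,0,0,0]]
  ]
}}

```text
time: 25.95
ee_pos: [0.5553, -0.0805, 0.0487]
tcp_rot: [-89.9, 0.1, -152.5]
wrist_force: [-5.1, 2.8, 22.6]
opening: 0.0654
```

It is steady and hard against the shoulder, so I hand in.

```bash
python3 -c "
from workcell import *
print(job_done())"
```

```text
the job is handed in; nothing more can be done
None
```

The lamp is assembled and handed in at about 26 s. The arm is still gripping the collar (60 N set) and pushing it home with about 22 N.

- **Reflector:** It stands on the sprung disc. Its rim read 75.6 mm against 76 expected.
- **Baffle:** It is nested in the reflector. Its top read 94.6 mm against 95 expected, and its flange lay on the reflector's rim.
- **Collar:** I turned it -22° to match the pins, which I saw at 27.5° modulo 90°. It passed the pins without a stop, took up the spring and then stopped hard. The last 1.3 mm of commanded push did not move it. Its top read 76.5 mm with a wrist camera that reads about 1.5 mm low, so about 78 mm, which is home. The screw hole is clear of the fingers.

**Small disagreements:** A side load of about 5 N on the collar remained after I tried to ease it. The gripper also read 1 to 2 mm less than each part's diameter. The final depth check had no independent reading finer than about 1–2 mm, so "home" rests mainly on the hard stop. I did not touch the other things on the bench, but I took no final overview picture of them.

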